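# Set out the wafer inspection bench

## Task

Put the amber wafer shipper in the middle of the stage's round chuck and stand the black loupe centred on top of it, keeping both upright and setting them down gently. Left and behind as the robot sees the stage and square to it: put the blue tray left of the stage, in line with its middle, with a gap of 10 cm, the brass weight upright in the middle of that gap, and the white tray straight behind the blue one with a gap of 3 cm. Keep both trays squared up with the stage, leave the green tray and the brown jar alone, and let go of everything.

Things in the scene. Friction and masses are not known exactly. Their poses are not given: they have to be found in the camera images.
- stage: Fixed aluminium stage, 110 x 110 x 20 mm, with a dark steel chuck 90 mm across, 8 mm high, at its middle: chuck top 28 mm above the origin. Origin: centre of its underside, on the 2 mm thick blue-grey mat. -x: front, towards the robot, with red stripe and a micrometer sticking out 32 mm; +x behind, +y left, z up. Yaw up to 0.25 rad. The mat left of it is free.
- shipper: Amber round single-wafer shipper, a closed flat puck 58 mm across (a rim line 59.6 mm) and 18 mm high, flat on top, 60 g. Origin at the centre of its underside, z up. Starts flat on the grey mat (mat top 2 mm above the bench top).
- loupe: Black stand loupe: upright cylinder 40 mm across and 36 mm high with a steel band and a pale blue lens on top, 60 g. Origin at the centre of its underside, z up. Starts upright on the grey mat (mat top 2 mm above the bench top).
- blue_tray: Blue chip tray, closed and rigid, 51 x 51 x 16 mm high, 40 g, a 4 by 4 grid of small dark squares on top. Origin at the centre of its underside; x and y along its edges, z up. Starts flat on the grey mat (mat top 2 mm above the bench top).
- white_tray: White chip tray, closed and rigid, 51 x 51 x 16 mm high, 40 g, a 4 by 4 grid of small dark squares on top. Origin at the centre of its underside; x and y along its edges, z up. Starts flat on the grey mat (mat top 2 mm above the bench top).
- weight: Brass weight: upright cylinder 32 mm across and 30 mm high with a small knob (16 mm across) above it, 42 mm high in all, about 200 g. Origin at the centre of its underside, z up. Starts upright on the grey mat (mat top 2 mm above the bench top).
- green_tray: Green chip tray, closed and rigid, 51 x 51 x 16 mm high, 40 g, a 4 by 4 grid of small dark squares on top. Origin at the centre of its underside; x and y along its edges, z up. Starts flat on the grey mat (mat top 2 mm above the bench top). A bystander among the others: leave it alone.
- jar: Brown glass jar with a red cap, 44 mm across and 60 mm high, loose on the work mat about 115 mm behind the middle of the stage. Origin at the centre of its underside. A bystander: leave it alone.
Things that resemble listed ones, but are neither listed nor needed, are in the scene too. Leave any pink look-alike of the shipper alone.

How it is judged:
At the end, for the whole second after the job is handed in: Shipper within 12 mm of chuck centre, loupe on it within 12 mm; blue tray centre 180 mm and weight 105 mm left of stage centre, on its middle line, +/-15 mm; white tray 81 +/-15 mm behind blue, in line within 18 mm; trays square to stage within 0.2 rad; all flat, upright, at rest, released (horizontal distance between shipper and stage below 0.012 m and z of shipper in the frame of stage between 0.024 and 0.032 m and horizontal distance between loupe and shipper below 0.012 m and z of loupe in the frame of shipper between 0.014 and 0.022 m and y of blue_tray in the frame of stage between 0.1655 and 0.1955 m and x of blue_tray in the frame of stage between -0.015 and 0.015 m and (angle between the x axis of blue_tray and the x axis of stage, either way round below 0.2 rad or angle between the x axis of blue_tray and the y axis of stage, either way round below 0.2 rad) and x of white_tray in the frame of stage between 0.05 and 0.112 m and horizontal distance between white_tray and blue_tray between 0.066 and 0.096 m and (x of white_tray in the frame of blue_tray between -0.018 and 0.018 m or y of white_tray in the frame of blue_tray between -0.018 and 0.018 m) and (angle between the x axis of white_tray and the x axis of stage, either way round below 0.2 rad or angle between the x axis of white_tray and the y axis of stage, either way round below 0.2 rad) and y of weight in the frame of stage between 0.09 and 0.12 m and x of weight in the frame of stage between -0.015 and 0.015 m and z of blue_tray in the frame of stage between -0.005 and 0.005 m and z of white_tray in the frame of stage between -0.005 and 0.005 m and z of weight in the frame of stage between -0.005 and 0.005 m and angle between each of shipper, loupe, blue_tray, white_tray, weight's own z axis and vertical below 0.1 rad and linear speed of each of shipper, loupe, blue_tray, white_tray, weight below 0.02 m/s); the robot touches nothing.
It fails at once if the green tray is disturbed (moved more than 15 mm) (distance of green_tray from where it was at the start of the episode above 0.015 m).
It fails at once if the brown jar is disturbed (moved more than 15 mm) (distance of jar from where it was at the start of the episode above 0.015 m).
It fails at once if the wafer shipper or the loupe is tipped more than 0.4 rad (angle between any of shipper, loupe's own z axis and vertical above 0.4 rad).
It fails at once if the wafer shipper is dropped (falls free of the fingers, faster than 0.5 m/s) (linear speed of shipper above 0.5 m/s and contact force between shipper and the fingers below 0.1 N).
It fails at once if the loupe is dropped (falls free of the fingers, faster than 0.5 m/s) (linear speed of loupe above 0.5 m/s and contact force between loupe and the fingers below 0.1 N).
It also fails if it takes over 136 s, if anything falls off the work surface, if the arm or the gripper's body presses on something with over 40 N, if the wrist force passes 120 N, or if a joint passes its speed limit or range.

## Robot

A 7-joint arm with a two-finger parallel gripper is mounted at the origin on the work surface. World frame = base frame: x ahead of the robot, y to its left, z up, the work surface at z = 0. Lengths are in m, angles in rad, forces in N, time in s.
With the tool pointing down it reaches from about 0.35 to 0.9 m from the base axis. Payload 7.2 kg.
Tool frame: the origin (TCP) lies between the finger pads; the fingertips stand finger_overhang ahead of it and the grasp point (between the pads) lies 6 mm ahead of it (finger_overhang is the distance from the TCP to the fingertips, in m); x points along the fingers, y is the direction in which the jaws open and shut, and the axes are right-handed (so a half turn about x gives the same grasp; the last joint's range is limited). The gripper opens to 88 mm and grips with 3 to 60 N. Pads are 20 mm wide; open, the fingers measure 115 mm over their backs; the gripper's body (75 mm by 178 mm) begins 61 mm behind the grasp point.
Start: joints at [-1.202, 0.411, -0.013, 1.596, 0.006, 1.134, -0.082], TCP at [0.264, 0.566, 0.248] pointing down, gripper open.
Joint ranges: [-2.95, 2.95], [-0.29, 1.99], [-1.47, 1.44], [0.14, 2.54], [-1.03, 4.17], [0.13, 1.85], [-2.86, 2.86]. Speed limits (rad/s): [2.39, 2.39, 3.01, 3.01, 3.14, 3.14, 3.14].

## Interface

Orientations are given as a unit quaternion [x, y, z, w].
In Python, from rig import get_obs, capture, finish_job, finger_overhang gives the robot as it stands. The module is installed in compiled form; this text tells all that it offers.
- The arm moves only by the shell command python3 -m creep 'ROWS' [FORCE]. ROWS is JSON, a list that holds one entry, the list of rows, each a list of 7 numbers: the shift along the tool's x, y, z in mm, then the turn, a rotation vector about the tool's x, y, z in rad, then the closure in counts, from 0 (fully open) to 255 (shut). In form: [[[tx, ty, tz, ax, ay, az, fingers], ...]]. A call has exactly 10 rows; each row shifts and turns the pose as measured when the row begins, along the tool's axes as they then stand; what a row does not reach is not made up. A row lasts 1/12 s, in which the tool goes at most 41.7 mm and 7.16 degrees, less where a joint would pass 70% of its speed; a pose out of reach is approached as far as the arm can. A call with a gripper value outside its range is refused whole. The fingers move at their own pace and stop on an object; FORCE is the grip in N (left out, the last holds). Time passes only in rows, so rows that do not move let the fingers close, or fill a call up. It gives the time, the measured TCP pose, the force and the opening at its end, in the units of the state.
- get_obs(): the state, without advancing time (a new reading comes with each control period).
- capture(name): name is "scene" or "top" or "wrist"; returns a dict with "pixels" (384x512x3 uint8, red, green, blue), "range_z" (384x512 float32, m along the optical axis (not along the pixel's ray), 0 where there is no reading), "intrinsics" (3x3 intrinsics, pixels), "R" (3x3) and "t" (3): a world point X has camera coordinates R X + t; the wrist camera has in their place "hand_eye" (4x4, takes a point from camera to tool coordinates, whose origin is the TCP and whose axes are the tool frame's). Camera axes: x right, y down, z forward; pixel columns grow to the right and rows downward; lengths in m; the calibration is good to about 2 mm. A picture is of the moment at which its call begins: read the wrist's pose just before it.
- finish_job(): hands the job in, once; it reports no verdict.
The state is a dict: "time": time; "qpos": joint angles; "qd": joint speeds; "joint_efforts": joint torques, N m; "eef_pos": TCP position; "tcp_rot": TCP orientation; "force": force on the tool from outside, world axes, zero at the start; "ft_torque": the same for the moment, N m; "opening": finger opening in m.
Only numpy, scipy, OpenCV 4.12 (cv2) and the standard library are available. Lean on these libraries where they do the work, as an engineer would, in place of code of your own. Each camera call takes 0.05 s, during which the arm holds its last target. There are 200 camera calls.

## Working session

There is one attempt and no reset: what is moved stays moved. The work goes in short steps, Python scripts to look and compute and a shell command to move; the robot and the scene stay as the last step left them, time stands still between calls to the robot, and variables do not carry over. Pictures are saved under pics/ and viewed, about 12 in all and at most 16, crops included, and the job is handed in when it is done.

```bash
mkdir -p pics; ls; python3 - <<'E'
from rig import *
import cv2,numpy as np
o=get_obs();print(o, finger_overhang)
a=capture("scene");b=capture("top")
for n,c in(("scene",a),("top",b)):
    cv2.imwrite(f"pics/{n}0.png",cv2.cvtColor(c["pixels"],cv2.COLOR_RGB2BGR));np.savez(f"{n}0.npz",**c)
    print(n,c["intrinsics"],c["R"],c["t"])
E
```

```text
pics
{'time': 0.0, 'qpos': array([-1.20219947,  0.41186848, -0.01270868,  1.59704045,  0.00562539,
        1.13429854, -0.08221542]), 'qd': array([ 0.0019014 , -0.00159892, -0.00169524, -0.00044291,  0.00045923,
       -0.00066456,  0.00085894]), 'joint_efforts': array([-1.38814194e-04, -5.87942004e+01,  6.42001368e-01, -2.91087216e+01,
       -5.37928334e-02,  1.79320847e-02,  1.17162035e-04]), 'eef_pos': array([0.26424722, 0.56587708, 0.24683012]), 'tcp_rot': array([ 0.15264693,  0.69038448, -0.15375385,  0.6902376 ]), 'force': array([ 0.38482642,  0.6010729 , -0.52606169]), 'ft_torque': array([-0.00682158, -0.0083058 , -0.0063787 ]), 'opening': 0.08769008866461339} 0.025
scene [[360.11084247   0.         253.86681462]
 [  0.         360.11084247 191.21440131]
 [  0.           0.           1.        ]] [[-0.51134738  0.8592125   0.01666562]
 [ 0.55887575  0.34721315 -0.75306103]
 [-0.65282598 -0.37576177 -0.65773956]] [ 0.26196618 -0.23403093  1.3602877 ]
top [[421.37984101   0.         251.71864747]
 [  0.         421.37984101 190.62393103]
 [  0.           0.           1.        ]] [[ 0.01274274 -0.99988488  0.00823653]
 [-0.98434932 -0.01399185 -0.17567199]
 [ 0.17576701 -0.00586908 -0.9844143 ]] [-0.00205558  0.52684     0.84660865]
```

View pics/top0.png

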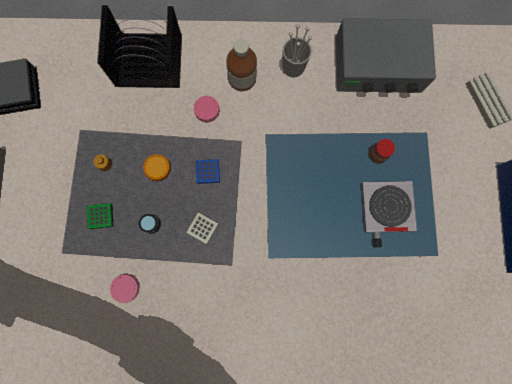

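View pics/scene0.png

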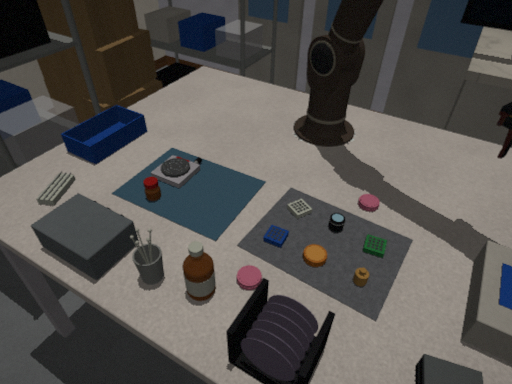

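Candidates (top view): amber shipper (156,167), with pink look-alikes at (206,108) and (124,288) and the brass weight (101,162) also orange-ish. Loupe is (149,223), blue tray (207,171), white tray (202,228), green tray (99,215), stage (390,207) and jar (383,150). The blue bin at (505,215) and the brown bottle (241,62) are distractors.

```bash
cat > h.py <<'E'
import numpy as np,cv2
from rig import *
from scipy.spatial.transform import Rotation as Ro
def cam(name):
    o=get_obs();c=dict(capture(name))
    if name=="wrist":
        T=c["hand_eye"];Rt=Ro.from_quat(o["tcp_rot"]).as_matrix()
        Rcw=Rt@T[:3,:3];p=Rt@T[:3,3]+o["eef_pos"]
        c["R"]=Rcw.T;c["t"]=-Rcw.T@p
    return c
def ray(c,uv,z):
    uv=np.atleast_2d(np.asarray(uv,float));K=c["intrinsics"]
    d=np.c_[(uv-K[[0,1],[2,2]])/K[0,0],np.ones(len(uv))]@c["R"]
    C=-c["R"].T@c["t"];return (C+d*((z-C[2])/d[:,2])[:,None])[:,:2]
def proj(c,P):
    q=np.atleast_2d(P)@c["R"].T+c["t"];q=q@c["intrinsics"].T;return q[:,:2]/q[:,2:]
def blob(c,lo,hi,seed=None,r=25):
    m=cv2.inRange(cv2.cvtColor(c["pixels"],cv2.COLOR_RGB2HSV),lo,hi)
    if seed is not None:
        k=np.zeros_like(m);cv2.circle(k,tuple(int(v) for v in seed),r,255,-1);m&=k
    m=cv2.morphologyEx(m,cv2.MORPH_CLOSE,np.ones((5,5)))
    return max(cv2.findContours(m,cv2.RETR_EXTERNAL,cv2.CHAIN_APPROX_NONE)[0],key=cv2.contourArea)[:,0]
def rect(c,cnt,z):
    (a,s,g)=cv2.minAreaRect((ray(c,cnt,z)*1000).astype(np.float32))
    g=(g+45)%90-45
    return np.round(np.array(a),1),np.round(s,1),round(g,1)   # mm, deg from world x
def circ(c,cnt,z):
    a,r=cv2.minEnclosingCircle((ray(c,cnt,z)*1000).astype(np.float32));return np.round(a,1),round(2*r,1)
def go(x,y,z,yaw):
    """tool-frame shift(mm) & turn (about tool x) from here to TCP (mm) pointing down, jaw axis at yaw deg (mod 180)"""
    o=get_obs();Rt=Ro.from_quat(o["tcp_rot"])
    d=Rt.inv().apply(np.array([x,y,z])-o["eef_pos"]*1000)
    best=None
    for k in(0,180):
        w=np.radians(yaw+k);Y=np.array([np.cos(w),np.sin(w),0]);X=np.array([0,0,-1.])
        r=(Rt.inv()*Ro.from_matrix(np.c_[X,Y,np.cross(X,Y)])).as_rotvec()
        if best is None or np.linalg.norm(r)<np.linalg.norm(best):best=r
    print("at",np.round(o["eef_pos"]*1000,1),"shift",np.round(d,1),"turn",np.round(best,3),"q7",round(o["qpos"][6],2),"t",round(o["time"],2),"open",round(o["opening"]*1000,1),"F",np.round(o["force"],1))
E
python3 - <<'E'
from h import *
c=dict(np.load("top0.npz"))
im=cv2.cvtColor(c["pixels"],cv2.COLOR_RGB2BGR)
S={"ship":((8,150,100),(22,255,255),(156,167),.020),"weight":((8,100,60),(28,255,255),(101,162),.032),
"blue":((105,120,60),(125,255,255),(207,171),.018),"green":((45,100,40),(75,255,255),(99,215),.018),
"white":((15,0,120),(60,90,255),(202,228),.018),"lens":((85,40,90),(105,255,255),(149,223),.038),
"black":((0,0,0),(180,255,30),(149,223),.038),"stage":((0,0,100),(180,40,255),(388,207),.022),"chuck":((0,0,0),(180,255,90),(390,206),.030)}
for n,(lo,hi,s,z) in S.items():
    k=blob(c,lo,hi,s,38 if n=="stage" else 22);cv2.drawContours(im,[k],-1,(255,0,255),1)
    print(n,rect(c,k,z),circ(c,k,z))
a=cv2.resize(im[120:270,60:250],None,fx=3,fy=3,interpolation=0);b=cv2.resize(im[130:260,350:440],None,fx=3.4,fy=3.4,interpolation=0)
w=np.zeros((450,570+306+0,3),np.uint8);w[:450,:570]=a;w[:442,570:]=b
cv2.imwrite("pics/crop1.png",cv2.resize(w,(800,411)))
go(540,300,250,0)
q=get_obs();print(Ro.from_quat(q["tcp_rot"]).as_matrix())
E
```

```text
ship (array([582.7, 216.4]), array([56.3, 57.3]), -42.5) (array([582.4, 216.5]), 58.0)
weight (array([587.6, 331.9]), array([38.5, 31.8]), -41.6) (array([586.9, 331.3]), 41.2)
blue (array([574.7, 103.6]), array([52.2, 50.8]), 3.9) (array([574.9, 103.1]), 68.0)
green (array([472.4, 333.2]), array([51.9, 53.6]), 7.3) (array([472.4, 333.3]), 69.9)
white (array([449.5, 111.6]), array([50.2, 50.4]), -28.8) (array([449.2, 111.1]), 67.8)
lens (array([457. , 223.8]), array([27.9, 27.4]), 3.1) (array([457. , 223.8]), 30.6)
black (array([448.7, 207.3]), array([14.8, 31.4]), -31.2) (array([450.9, 210.8]), 32.1)
stage (array([ 495.9, -294.3]), array([121. , 110.4]), 2.6) (array([ 501.7, -293.8]), 151.6)
chuck (array([ 501.2, -292.3]), array([87.3, 89.9]), 24.0) (array([ 501.2, -292.5]), 90.6)
at [264.3 565.9 246.9] shift [  -2.9 -124.3  362.4] turn [1.134e+00 1.000e-03 1.000e-03] q7 -0.08 t 0.1 open 87.9 F [-0.3 -0.5  0.4]
[[-4.88438873e-04  4.23044212e-01  9.06108910e-01]
 [-1.30257701e-03  9.06107980e-01 -4.23044480e-01]
 [-9.99999032e-01 -1.38690800e-03  1.08469305e-04]]
```

View pics/crop1.png

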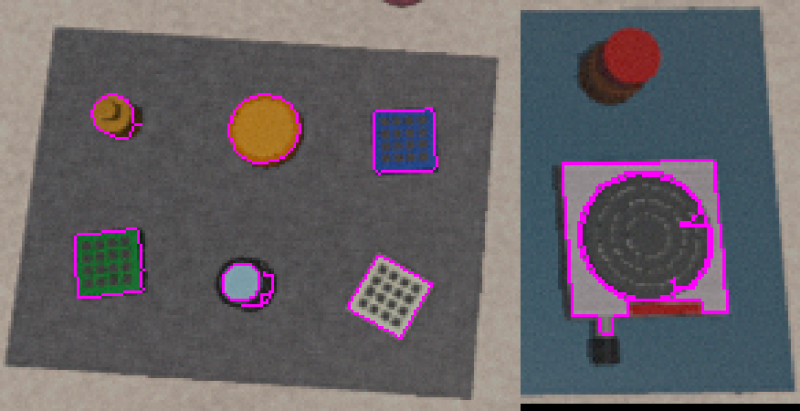

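The crop confirms the choices: amber puck (265,130), loupe (243,284), blue (405,140), white (390,297), green (109,262) and weight (113,115) in crop pixels. The chuck outline is at (645,237), with the stage nearly square to the camera. I'll approach the blue tray first.

```bash
python3 -c "
from h import *
go(575,104,200,94)"; python3 -m creep --help 2>&1 | head -5
```

```text
at [264.3 565.9 246.9] shift [  47.4 -287.   477. ] turn [-0.507 -0.     0.001] q7 -0.08 t 0.1 open 87.9 F [-0.3 -0.5  0.4]
invalid input: not JSON, or not a number
```

```bash
python3 -m creep '[[[3,-19,32,0,0,0,0],[3,-19,32,0,0,0,0],[3,-19,32,0,0,0,0],[3,-19,32,0,0,0,0],[3,-19,32,0,0,0,0],[3,-19,32,0,0,0,0],[3,-19,32,0,0,0,0],[3,-19,32,0,0,0,0],[3,-19,32,0,0,0,0],[3,-19,32,0,0,0,0]]]' 30; python3 -c "
from h import *
go(575,104,200,94)"
```

```text
time: 0.93
eef_pos: [0.4742, 0.2542, 0.211]
tcp_rot: [0.146, 0.694, -0.148, 0.689]
force: [1.3, 1.3, -0.8]
opening: 0.0877
at [474.2 254.2 211. ] shift [ 10.4 -96.3 153.2] turn [-0.488 -0.007  0.003] q7 0.62 t 0.93 open 87.7 F [ 1.3  1.3 -0.8]
```

```bash
python3 -m creep '[[[2,-19,30,0,0,0,0],[2,-19,30,0,0,0,0],[2,-19,30,0,0,0,0],[2,-19,30,0,0,0,0],[2,-19,30,0,0,0,0],[0,0,0,-0.1,0,0,0],[0,0,0,-0.1,0,0,0],[0,0,0,-0.1,0,0,0],[0,0,0,-0.1,0,0,0],[0,0,0,-0.1,0,0,0]]]'; python3 - <<'E'
from h import *
go(575,104,100,94)
c=cam("wrist");cv2.imwrite("pics/w1.png",cv2.cvtColor(c["pixels"],cv2.COLOR_RGB2BGR))
k=blob(c,(105,120,60),(125,255,255));print(rect(c,k,.018),cv2.contourArea(k))
E
```

```text
time: 1.77
eef_pos: [0.5787, 0.0835, 0.1956]
tcp_rot: [-0.033, 0.711, 0.026, 0.702]
force: [-0.2, -0.0, -0.9]
opening: 0.088
at [578.7  83.5 195.6] shift [95.5 21.5 -0.7] turn [ 0.014 -0.013  0.008] q7 1.46 t 1.77 open 88.0 F [-0.2 -0.  -0.9]
(array([572.7, 103.1]), array([51.4, 51.1]), 4.8) 1727.0
```

View pics/w1.png

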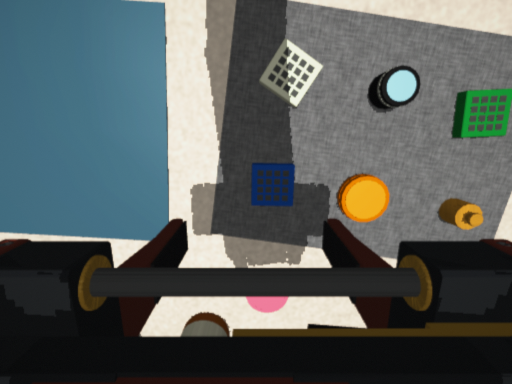

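Wrist view: blue tray at (273,184), centred between the fingers' x range; it agrees with the top view within 2 mm. I'll descend on it.

```bash
python3 -m creep '[[[0,10,0,0.01,-0.01,0.01,0],[0,10,0,0,0,0,0],[20,0,0,0,0,0,0],[20,0,0,0,0,0,0],[20,0,0,0,0,0,0],[20,0,0,0,0,0,0],[20,0,0,0,0,0,0],[0,0,0,0,0,0,0],[0,0,0,0,0,0,0],[0,0,0,0,0,0,0]]]'; python3 - <<'E'
from h import *
go(574,103.5,30,94.4)
E
```

```text
time: 2.65
eef_pos: [0.5754, 0.1162, 0.093]
tcp_rot: [-0.018, 0.707, 0.023, 0.707]
force: [0.6, -0.2, -0.2]
opening: 0.0879
at [575.4 116.2  93. ] shift [ 62.9 -13.   -2.1] turn [-0.018 -0.    -0.008] q7 1.4 t 2.65 open 87.9 F [ 0.6 -0.2 -0.2]
```

```bash
python3 -m creep '[[[0,-12,-2,-0.02,0,-0.01,0],[15,0,0,0,0,0,0],[15,0,0,0,0,0,0],[15,0,0,0,0,0,0],[15,0,0,0,0,0,0],[0,0,0,0,0,0,0],[0,0,0,0,0,0,0],[0,0,0,0,0,0,0],[0,0,0,0,0,0,0],[0,0,0,0,0,0,0]]]'; python3 - <<'E'
from h import *
go(574,103.5,30,94.4)
E
```

```text
time: 3.48
eef_pos: [0.582, 0.1, 0.0448]
tcp_rot: [-0.03, 0.7, 0.027, 0.713]
force: [0.1, -0.3, 0.2]
opening: 0.0874
at [582.  100.   44.8] shift [14.7  4.2 -8. ] turn [0.004 0.019 0.004] q7 1.44 t 3.48 open 87.4 F [ 0.1 -0.3  0.2]
```

```bash
python3 -m creep '[[[5,4,-4,0,0.01,0,0],[5,0,-4,0,0.01,0,0],[4,0,0,0,0,0,0],[0,0,0,0,0,0,0],[0,0,0,0,0,0,0],[0,0,0,0,0,0,255],[0,0,0,0,0,0,255],[0,0,0,0,0,0,255],[0,0,0,0,0,0,255],[0,0,0,0,0,0,255]]]' 15; python3 - <<'E'
from h import *
go(574,103.5,30,94.4)
E
```

```text
time: 4.32
eef_pos: [0.5739, 0.1042, 0.0309]
tcp_rot: [-0.03, 0.707, 0.027, 0.706]
force: [-0.2, 0.2, 0.6]
opening: 0.0579
at [573.9 104.2  30.9] shift [ 0.9 -0.7  0.1] turn [ 0.004 -0.     0.004] q7 1.44 t 4.32 open 57.9 F [-0.2  0.2  0.6]
```

```bash
python3 -m creep '[[[0,0,0,0,0,0,255],[0,0,0,0,0,0,255],[0,0,0,0,0,0,255],[-10,0,0,0,0,0,255],[-25,0,0,0,0,0,255],[-25,0,0,0,0,0,255],[-25,0,0,0,0,0,255],[-25,0,0,0,0,0,255],[0,0,0,0,0,0,255],[0,0,0,0,0,0,255]]]' 15; python3 - <<'E'
from h import *
c=dict(np.load("top0.npz"))
m=np.zeros((384,512),np.uint8);cv2.drawContours(m,[blob(c,(0,0,100),(180,40,255),(388,207),38)],-1,255,-1)
red=cv2.inRange(cv2.cvtColor(c["pixels"],cv2.COLOR_RGB2HSV),(0,120,80),(10,255,255));red[:220]=0;m|=red
m=cv2.morphologyEx(m,cv2.MORPH_OPEN,np.ones((15,15)))
k=cv2.findContours(m,0,1)[0][0][:,0];print(rect(c,k,.022))
for s in (0,1): # left/right edges
    q=[ (np.nonzero(m[v])[0][[0,-1]][s],v) for v in range(187,228)]
    p=ray(c,q,.022);print(np.degrees(np.polyfit(p[:,0],p[:,1],1)[0]))
q=[(u,np.nonzero(m[:,u])[0][0]) for u in range(368,410)];p=ray(c,q,.022);print(-np.degrees(np.polyfit(p[:,1],p[:,0],1)[0]))
go(600,-100,130,90)
E
```

```text
time: 5.15
eef_pos: [0.5728, 0.1041, 0.1484]
tcp_rot: [-0.03, 0.707, 0.027, 0.706]
force: [-0.0, 0.2, -0.0]
opening: 0.0512Traceback (most recent call last):
  File "<stdin>", line 6, in <module>
IndexError: tuple index out of range
```

```bash
python3 - <<'E'
from h import *
c=dict(np.load("top0.npz"))
h=cv2.cvtColor(c["pixels"],cv2.COLOR_RGB2HSV)
m=cv2.inRange(h,(0,0,100),(180,50,255))|cv2.inRange(h,(0,120,80),(10,255,255))
k=np.zeros_like(m);cv2.rectangle(k,(355,172),(422,240),255,-1);m&=k
m=cv2.morphologyEx(m,cv2.MORPH_CLOSE,np.ones((5,5)))
cv2.drawContours(m,cv2.findContours(m,0,1)[0],-1,255,-1)
m=cv2.morphologyEx(m,cv2.MORPH_OPEN,np.ones((15,15)))
k=max(cv2.findContours(m,0,1)[0],key=cv2.contourArea)[:,0];print(rect(c,k,.022))
for s in (0,1):
    q=[(np.nonzero(m[v])[0][[0,-1]][s],v) for v in range(187,225)]
    p=ray(c,q,.022);print(np.degrees(np.polyfit(p[:,0],p[:,1],1)[0]))
q=[(u,np.nonzero(m[:,u])[0][0]) for u in range(370,408)];p=ray(c,q,.022);print(-np.degrees(np.polyfit(p[:,1],p[:,0],1)[0]))
E
```

```text
(array([ 502.1, -294.3]), array([108.9, 110.2]), 2.0)
1.106730187842623
1.1687581449483366
2.896037488773268
```

```bash
python3 -c "
from h import *
go(496,-113.4,110,91.8)"
```

```text
at [572.8 104.1 148.4] shift [  39.6 -210.5  -94. ] turn [ 0.049 -0.002  0.004] q7 1.42 t 5.15 open 51.2 F [-0.   0.2 -0. ]
```

```bash
python3 -m creep '[[[0,-15,-7,0,0,0,255],[0,-30,-13,0,0,0,255],[0,-30,-13,0,0,0,255],[0,-30,-13,0,0,0,255],[0,-30,-13,0,0,0,255],[0,-30,-13,0,0,0,255],[0,-30,-13,0,0,0,255],[0,-15,-8,0.045,0,0,255],[0,0,0,0,0,0,255],[0,0,0,0,0,0,255]]]'; python3 -c "
from h import *
go(496,-113.4,31,91.8)"
```

```text
time: 5.98
eef_pos: [0.4835, -0.1266, 0.1422]
tcp_rot: [-0.012, 0.712, 0.009, 0.702]
force: [0.2, 0.3, -0.2]
opening: 0.0511
at [ 483.5 -126.6  142.2] shift [110.9  13.2  14.5] turn [-0.002 -0.015  0.004] q7 1.82 t 5.98 open 51.1 F [ 0.2  0.3 -0.2]
```

```bash
python3 -m creep '[[[15,13,14,0,-0.015,0,255],[20,0,0,0,0,0,255],[20,0,0,0,0,0,255],[20,0,0,0,0,0,255],[10,0,0,0,0,0,255],[0,0,0,0,0,0,255],[0,0,0,0,0,0,255],[0,0,0,0,0,0,255],[0,0,0,0,0,0,255],[0,0,0,0,0,0,255]]]'; python3 -c "
from h import *
go(496,-113.4,31,91.8)"
```

```text
time: 6.82
eef_pos: [0.5011, -0.1027, 0.0543]
tcp_rot: [-0.013, 0.706, 0.014, 0.708]
force: [-0.2, 0.4, 0.2]
opening: 0.0508
at [ 501.1 -102.7   54.3] shift [ 23.3 -10.5  -5.6] turn [ 0.006  0.003 -0.001] q7 1.81 t 6.82 open 50.8 F [-0.2  0.4  0.2]
```

```bash
python3 -m creep '[[[5,-4,-2,0,0,0,255],[5,-4,-2,0,0,0,255],[4,0,0,0,0,0,255],[4,0,0,0,0,0,255],[0,0,0,0,0,0,255],[0,0,0,0,0,0,255],[0,0,0,0,0,0,255],[0,0,0,0,0,0,255],[0,0,0,0,0,0,255],[0,0,0,0,0,0,255]]]'; python3 -c "
from h import *
go(496,-113.4,31,91.8)"
```

```text
time: 7.65
eef_pos: [0.4982, -0.1128, 0.0364]
tcp_rot: [-0.013, 0.705, 0.013, 0.709]
force: [-0.1, 0.1, 0.2]
opening: 0.0511
at [ 498.2 -112.8   36.4] shift [ 5.4 -0.5 -2.3] turn [ 0.004  0.007 -0.   ] q7 1.83 t 7.65 open 51.1 F [-0.1  0.1  0.2]
```

Lower the last 5 mm, open, and retreat in one command.

```bash
python3 -m creep '[[[3,0,-2,0,0.007,0,255],[2,0,0,0,0,0,255],[0,0,0,0,0,0,255],[0,0,0,0,0,0,255],[0,0,0,0,0,0,0],[0,0,0,0,0,0,0],[0,0,0,0,0,0,0],[0,0,0,0,0,0,0],[0,0,0,0,0,0,0],[0,0,0,0,0,0,0]]]';python3 -m creep '[[[-10,0,0,0,0,0,0],[-20,0,0,0,0,0,0],[-30,0,0,0,0,0,0],[-30,0,0,0,0,0,0],[-30,0,0,0,0,0,0],[-10,0,0,0,0,0,0],[0,0,0,0,0,0,0],[0,0,0,0,0,0,0],[0,0,0,0,0,0,0],[0,0,0,0,0,0,0]]]'; python3 - <<'E'
from h import *
c=cam("wrist");cv2.imwrite("pics/w2.png",cv2.cvtColor(c["pixels"],cv2.COLOR_RGB2BGR))
k=blob(c,(105,150,40),(125,255,255));print(rect(c,k,.018),cv2.contourArea(k),k.min(0),k.max(0))
go(449.5,111.5,160,61.2)
E
```

```text
time: 8.48
eef_pos: [0.4965, -0.1126, 0.0313]
tcp_rot: [-0.013, 0.707, 0.013, 0.707]
force: [0.7, 0.2, 0.2]
opening: 0.0861
time: 9.32
eef_pos: [0.4949, -0.1128, 0.1704]
tcp_rot: [-0.012, 0.707, 0.013, 0.707]
force: [0.7, -0.6, -0.8]
opening: 0.0878
(array([ 494.5, -112.2]), array([52.5, 51.7]), 2.0) 2076.5 [232 167] [278 213]
at [ 494.7 -112.8  170.1] shift [ 10.3 225.7 -37.2] turn [ 0.538 -0.002 -0.   ] q7 1.79 t 9.37 open 87.8 F [ 0.3  0.4 -0.1]
```

View pics/w2.png

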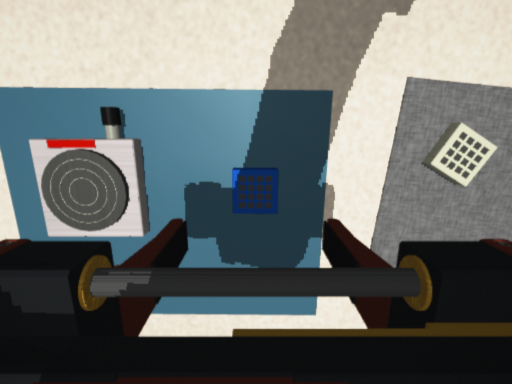

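Wrist view: blue tray at (255,190), at (494.5,-112.2) and squared; the stage chuck is at (83,189). Next is the white tray at (462,154).

```bash
python3 -m creep '[[[0,20,-3,0,0,0,0],[0,32,-5,0,0,0,0],[0,32,-5,0,0,0,0],[0,32,-5,0,0,0,0],[0,32,-5,0,0,0,0],[0,32,-5,0,0,0,0],[0,28,-5,0,0,0,0],[0,10,-4,0,0,0,0],[0,0,0,0,0,0,0],[0,0,0,0,0,0,0]]]';python3 -m creep '[[[0,0,0,0.1,0,0,0],[0,0,0,0.1,0,0,0],[0,0,0,0.1,0,0,0],[0,0,0,0.1,0,0,0],[0,0,0,0.1,0,0,0],[0,0,0,0.03,0,0,0],[0,0,0,0,0,0,0],[0,0,0,0,0,0,0],[0,0,0,0,0,0,0],[0,0,0,0,0,0,0]]]'; python3 - <<'E'
from h import *
c=cam("wrist")
k=blob(c,(15,0,120),(60,90,255),proj(c,[.4495,.1115,.018])[0],40);print(rect(c,k,.018))
go(449.5,111.5,30,61.2)
E
```

```text
time: 10.2
eef_pos: [0.4429, 0.1103, 0.1595]
tcp_rot: [-0.013, 0.714, 0.009, 0.7]
force: [-0.2, 0.0, -0.3]
opening: 0.0879
time: 11.03
eef_pos: [0.4439, 0.0965, 0.1548]
tcp_rot: [0.181, 0.69, -0.194, 0.673]
force: [-0.2, 0.4, 0.2]
opening: 0.0877
(array([434.3, 143.2]), array([19.9, 12.9]), 15.3)
at [443.9  96.5 154.8] shift [124.4  18.8  -0.5] turn [-0.034 -0.019  0.025] q7 0.76 t 11.08 open 87.7 F [-0.6  0.4 -0.1]
```

```bash
python3 -m creep '[[[10,6,0,-0.03,-0.019,0.025,0],[15,6,0,0,0,0,0],[15,3,0,0,0,0,0],[15,0,0,0,0,0,0],[15,0,0,0,0,0,0],[15,0,0,0,0,0,0],[0,0,0,0,0,0,0],[0,0,0,0,0,0,0],[0,0,0,0,0,0,0],[0,0,0,0,0,0,0]]]'; python3 - <<'E'
from h import *
go(449.5,111.5,30,61.2)
c=cam("wrist")
s=proj(c,[.4495,.1115,.018])[0];print(s)
h=cv2.cvtColor(c["pixels"],cv2.COLOR_RGB2HSV);print(h[int(s[1])-30:int(s[1])+31:10,int(s[0])-60:int(s[0])+61:15].tolist())
k=blob(c,(15,20,60),(60,90,255),s,70);print(rect(c,k,.018))
E
```

```text
time: 11.92
eef_pos: [0.4538, 0.1099, 0.0686]
tcp_rot: [0.177, 0.683, -0.174, 0.687]
force: [-0.8, 0.6, -0.2]
opening: 0.0878
at [453.8 109.9  68.6] shift [38.6 -0.8 -4.7] turn [ 0.002  0.004 -0.005] q7 0.8 t 11.92 open 87.8 F [-0.8  0.6 -0.2]
[253.33791949 215.81494392]
[[[0, 0, 66], [0, 0, 58], [33, 37, 137], [33, 37, 137], [32, 38, 136], [32, 36, 135], [32, 36, 136], [150, 4, 66], [30, 2, 124]], [[0, 0, 62], [0, 0, 60], [30, 34, 135], [32, 35, 133], [32, 34, 112], [30, 22, 57], [32, 36, 135], [0, 4, 64], [60, 4, 64]], [[0, 0, 67], [60, 4, 63], [32, 36, 135], [32, 38, 135], [32, 36, 113], [35, 26, 58], [32, 38, 135], [0, 0, 60], [0, 0, 68]], [[90, 4, 67], [0, 0, 65], [31, 39, 136], [33, 38, 135], [33, 38, 134], [32, 38, 122], [33, 38, 135], [60, 4, 68], [0, 4, 63]], [[0, 0, 71], [60, 4, 67], [33, 38, 135], [30, 36, 134], [30, 36, 121], [30, 33, 94], [30, 35, 133], [0, 0, 66], [120, 4, 60]], [[30, 4, 66], [0, 0, 62], [28, 34, 134], [30, 35, 132], [32, 34, 111], [40, 16, 49], [32, 36, 134], [60, 4, 59], [0, 4, 71]], [[90, 4, 63], [0, 0, 57], [30, 30, 109], [30, 33, 107], [32, 32, 105], [30, 31, 107], [33, 31, 100], [30, 4, 63], [0, 0, 62]]]
(array([446. , 111.8]), array([51.4, 53.3]), -28.7)
```

```bash
python3 -m creep '[[[10,0,-3,0,0,0,0],[12,0,-2,0,0,0,0],[10,0,0,0,0,0,0],[3,0,0,0,0,0,0],[0,0,0,0,0,0,0],[0,0,0,0,0,0,0],[0,0,0,0,0,0,0],[0,0,0,0,0,0,0],[0,0,0,0,0,0,0],[0,0,0,0,0,0,0]]]'; python3 -c "
from h import *
go(448,111.6,30,61.2)"
```

```text
time: 12.8
eef_pos: [0.4541, 0.1134, 0.0379]
tcp_rot: [0.179, 0.68, -0.172, 0.69]
force: [0.0, -1.1, -1.0]
opening: 0.088
at [454.1 113.4  37.9] shift [ 7.8 -4.6 -4.6] turn [ 0.002  0.011 -0.013] q7 0.8 t 12.8 open 88.0 F [ 0.  -1.1 -1. ]
```

```bash
python3 -m creep '[[[4,-3,-3,0,0.011,-0.013,0],[4,0,-2,0,0,0,0],[0,0,0,0,0,0,255],[0,0,0,0,0,0,255],[0,0,0,0,0,0,255],[0,0,0,0,0,0,255],[0,0,0,0,0,0,255],[0,0,0,0,0,0,255],[0,0,0,0,0,0,255],[0,0,0,0,0,0,255]]]'; python3 -c "
from h import *
go(577,-111,160,91.8)"
```

```text
time: 13.63
eef_pos: [0.4478, 0.1132, 0.0291]
tcp_rot: [0.175, 0.686, -0.175, 0.685]
force: [0.3, -0.1, -0.6]
opening: 0.051
at [447.8 113.2  29.1] shift [-131.  -134.8  220.8] turn [-0.532 -0.002  0.001] q7 0.8 t 13.63 open 51.0 F [ 0.3 -0.1 -0.6]
```

```bash
python3 -m creep '[[[-10,0,0,0,0,0,255],[-25,0,0,0,0,0,255],[-25,0,0,0,0,0,255],[-25,0,0,0,0,0,255],[-20,0,0,0,0,0,255],[0,0,0,-0.1,0,0,255],[0,0,0,-0.1,0,0,255],[0,0,0,-0.1,0,0,255],[0,0,0,-0.1,0,0,255],[0,0,0,-0.1,0,0,255]]]'; python3 -m creep '[[[0,0,0,0,0,0,255],[0,-12,8,0,0,0,255],[0,-25,14,0,0,0,255],[0,-32,18,0,0,0,255],[0,-32,18,0,0,0,255],[0,-32,18,0,0,0,255],[0,-32,18,0,0,0,255],[0,-25,14,0,0,0,255],[0,0,0,0,0,0,255],[0,0,0,0,0,0,255]]]';python3 -c "
from h import *
go(577,-111,60,91.8)"
```

```text
time: 14.47
eef_pos: [0.4477, 0.1127, 0.1466]
tcp_rot: [-0.006, 0.706, 0.006, 0.708]
force: [1.0, 0.2, -0.6]
opening: 0.0509
time: 15.3
eef_pos: [0.5619, -0.084, 0.1526]
tcp_rot: [0.002, 0.705, -0.002, 0.709]
force: [0.4, 0.3, -0.1]
opening: 0.0509
at [561.9 -84.  152.6] shift [ 92.7 -27.   14.7] turn [-0.036  0.006 -0.   ] q7 1.69 t 15.3 open 50.9 F [ 0.4  0.3 -0.1]
```

```bash
python3 -m creep '[[[5,-10,6,-0.033,0.006,0,255],[10,-10,6,0,0,0,255],[20,-4,0,0,0,0,255],[20,0,0,0,0,0,255],[18,0,0,0,0,0,255],[8,0,0,0,0,0,255],[0,0,0,0,0,0,255],[0,0,0,0,0,0,255],[0,0,0,0,0,0,255],[0,0,0,0,0,0,255]]]';python3 -c "
from h import *
go(577,-111,30,91.8)"
```

```text
time: 16.13
eef_pos: [0.5744, -0.1034, 0.0699]
tcp_rot: [-0.005, 0.707, 0.007, 0.708]
force: [-0.3, -0.9, -0.9]
opening: 0.0511
at [ 574.4 -103.4   69.9] shift [39.9 -7.7  2.4] turn [-0.015  0.002 -0.002] q7 1.76 t 16.13 open 51.1 F [-0.3 -0.9 -0.9]
```

```bash
python3 -m creep '[[[5,-4,0,-0.015,0,0,255],[10,-4,0,0,0,0,255],[10,0,0,0,0,0,255],[6,0,0,0,0,0,255],[2,0,0,0,0,0,255],[0,0,0,0,0,0,255],[0,0,0,0,0,0,255],[0,0,0,0,0,0,255],[0,0,0,0,0,0,255],[0,0,0,0,0,0,255]]]';python3 -c "
from h import *
go(577,-111,29.5,91.8)"
```

```text
time: 16.97
eef_pos: [0.5762, -0.1125, 0.0356]
tcp_rot: [-0.011, 0.705, 0.012, 0.709]
force: [0.8, 0.3, 1.1]
opening: 0.0507
at [ 576.2 -112.5   35.6] shift [6.1 1.5 0.9] turn [ 0.001  0.005 -0.002] q7 1.79 t 16.97 open 50.7 F [0.8 0.3 1.1]
```

```bash
python3 -m creep '[[[3,0,0,0,0.005,0,255],[3,0,0,0,0,0,255],[0,0,0,0,0,0,255],[0,0,0,0,0,0,0],[0,0,0,0,0,0,0],[0,0,0,0,0,0,0],[0,0,0,0,0,0,0],[0,0,0,0,0,0,0],[0,0,0,0,0,0,0],[0,0,0,0,0,0,0]]]';python3 -m creep '[[[-10,0,0,0,0,0,0],[-20,0,0,0,0,0,0],[-30,0,0,0,0,0,0],[-30,0,0,0,0,0,0],[-30,0,0,0,0,0,0],[-10,0,0,0,0,0,0],[0,0,0,0,0,0,0],[0,0,0,0,0,0,0],[0,0,0,0,0,0,0],[0,0,0,0,0,0,0]]]'; python3 - <<'E'
from h import *
go(587,332,170,1.8)
c=cam("wrist")
for n,lo,hi,p in(("white",(15,20,60),(60,90,255),[.577,-.111,.018]),("blue",(105,150,40),(125,255,255),[.495,-.112,.018])):
    print(n,rect(c,blob(c,lo,hi,proj(c,p)[0],40),.018))
E
```

```text
time: 17.8
eef_pos: [0.5771, -0.1123, 0.0301]
tcp_rot: [-0.011, 0.706, 0.012, 0.708]
force: [-0.3, 0.7, 0.1]
opening: 0.0871
time: 18.63
eef_pos: [0.575, -0.1125, 0.1673]
tcp_rot: [-0.011, 0.707, 0.012, 0.707]
force: [0.2, -0.1, 0.2]
opening: 0.0872
at [ 575.  -112.5  167.3] shift [ -1.8 443.8  26.3] turn [-1.57e+00  1.00e-03 -2.00e-03] q7 1.77 t 18.63 open 87.2 F [ 0.2 -0.1  0.2]
white (array([ 576.7, -112. ]), array([51. , 50.4]), 1.8)
blue (array([ 495.8, -112.1]), array([51.3, 51.1]), 1.8)
```

```bash
python3 -m creep '[[[0,20,1,0,0,0,0],[0,36,2,0,0,0,0],[0,36,2,0,0,0,0],[0,36,2,0,0,0,0],[0,36,2,0,0,0,0],[0,36,2,0,0,0,0],[0,36,2,0,0,0,0],[0,36,2,0,0,0,0],[0,36,2,0,0,0,0],[0,36,2,0,0,0,0]]]';python3 -m creep '[[[0,36,2,0,0,0,0],[0,25,2,0,0,0,0],[0,0,0,0,0,0,0],[0,0,0,0.11,0,0,0],[0,0,0,0.12,0,0,0],[0,0,0,0.12,0,0,0],[0,0,0,0.12,0,0,0],[0,0,0,0.12,0,0,0],[0,0,0,0.12,0,0,0],[0,0,0,0.12,0,0,0]]]';python3 -m creep '[[[0,0,0,0.12,0,0,0],[0,0,0,0.12,0,0,0],[0,0,0,0.12,0,0,0],[0,0,0,0.12,0,0,0],[0,0,0,0.12,0,0,0],[0,0,0,0.08,0,0,0],[0,0,0,0,0,0,0],[0,0,0,0,0,0,0],[0,0,0,0,0,0,0],[0,0,0,0,0,0,0]]]'; python3 - <<'E'
from h import *
go(587,332,170,1.8)
c=cam("wrist");cv2.imwrite("pics/w3.png",cv2.cvtColor(c["pixels"],cv2.COLOR_RGB2BGR));np.savez("w3.npz",**c)
print(proj(c,[[.587,.332,.032],[.5825,.2165,.02],[.457,.224,.038]]))
E
```

```text
time: 19.52
eef_pos: [0.5793, 0.2321, 0.1512]
tcp_rot: [-0.007, 0.715, 0.001, 0.699]
force: [1.0, -0.3, -0.1]
opening: 0.088
time: 20.35
eef_pos: [0.5725, 0.3034, 0.1326]
tcp_rot: [0.273, 0.659, -0.299, 0.634]
force: [0.8, -0.6, 0.5]
opening: 0.0879
time: 21.18
eef_pos: [0.5682, 0.2931, 0.1199]
tcp_rot: [-0.469, -0.514, 0.517, -0.499]
force: [0.4, 0.0, 0.2]
opening: 0.0875
at [568.2 293.1 119.9] shift [-52.5  16.5 -36.7] turn [-0.004  0.032  0.064] q7 -0.28 t 21.18 open 87.5 F [0.4 0.  0.2]
[[285.92237954 160.64342482]
 [274.04661316 274.3187239 ]
 [142.01618976 270.2629537 ]]
```

View pics/w3.png

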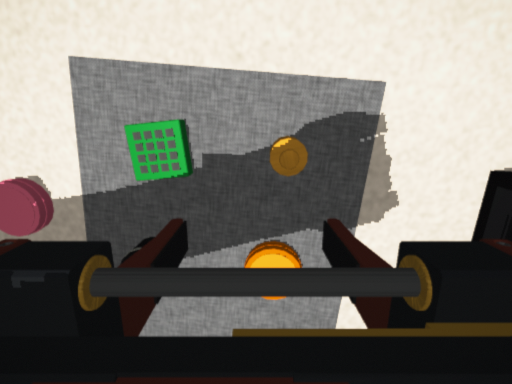

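The weight's outer circle is at (289,157); the amber shipper shows under the gripper at (273,270), and the green tray at (157,150) is well clear.

```bash
python3 - <<'E'
from h import *
c=dict(np.load("w3.npz"));print(ray(c,(289,157),.032),ray(c,(290,157),.044))
go(588,333,90,1.8)
E
```

```text
[[0.5893561  0.33510717]] [[0.5893264  0.33675233]]
at [568.2 293.1 119.9] shift [ 27.2  22.7 -40.3] turn [-0.005  0.032  0.064] q7 -0.29 t 21.23 open 88.0 F [-0.2 -0.1 -0.4]
```

```bash
python3 -m creep '[[[0,6,-12,0,0.03,0.06,0],[5,6,-12,0,0,0,0],[5,4,-9,0,0,0,0],[5,0,0,0,0,0,0],[5,0,0,0,0,0,0],[0,0,0,0,0,0,0],[0,0,0,0,0,0,0],[0,0,0,0,0,0,0],[0,0,0,0,0,0,0],[0,0,0,0,0,0,0]]]';python3 -c "
from h import *
go(588.5,333.5,31,1.8)"
```

```text
time: 22.07
eef_pos: [0.5843, 0.3242, 0.0973]
tcp_rot: [0.491, 0.508, -0.494, 0.507]
force: [-0.4, 0.1, 0.0]
opening: 0.088
at [584.3 324.2  97.3] shift [66.2  4.7 -9.4] turn [-0.002  0.003  0.003] q7 -0.3 t 22.07 open 88.0 F [-0.4  0.1  0. ]
```

```bash
python3 -m creep '[[[0,4,-8,0,0,0,0],[10,0,0,0,0,0,0],[15,0,0,0,0,0,0],[15,0,0,0,0,0,0],[15,0,0,0,0,0,0],[6,0,0,0,0,0,0],[0,0,0,0,0,0,0],[0,0,0,0,0,0,0],[0,0,0,0,0,0,0],[0,0,0,0,0,0,0]]]';python3 -c "
from h import *
go(588.5,333.5,31,1.8)"
```

```text
time: 22.9
eef_pos: [0.5898, 0.335, 0.0333]
tcp_rot: [0.492, 0.508, -0.492, 0.508]
force: [0.7, 0.4, -0.0]
opening: 0.0876
at [589.8 335.   33.3] shift [ 2.3 -1.3  1.4] turn [-0.001  0.     0.   ] q7 -0.28 t 22.9 open 87.6 F [ 0.7  0.4 -0. ]
```

```bash
python3 -m creep '[[[2,0,1,0,0,0,0],[0,0,0,0,0,0,255],[0,0,0,0,0,0,255],[0,0,0,0,0,0,255],[0,0,0,0,0,0,255],[0,0,0,0,0,0,255],[0,0,0,0,0,0,255],[0,0,0,0,0,0,255],[0,0,0,0,0,0,255],[0,0,0,0,0,0,255]]]' 30;python3 -m creep '[[[0,0,0,0,0,0,255],[0,0,0,0,0,0,255],[0,0,0,0,0,0,255],[-10,0,0,0,0,0,255],[-30,0,0,0,0,0,255],[-30,0,0,0,0,0,255],[-30,0,0,0,0,0,255],[-30,0,0,0,0,0,255],[0,0,0,0,0,0,255],[0,0,0,0,0,0,255]]]';python3 -c "
from h import *
go(498,-188,160,1.8)"
```

```text
time: 23.73
eef_pos: [0.5911, 0.3347, 0.0343]
tcp_rot: [0.494, 0.507, -0.491, 0.508]
force: [-0.1, -0.5, 2.9]
opening: 0.0319
time: 24.57
eef_pos: [0.5889, 0.3328, 0.1699]
tcp_rot: [0.492, 0.507, -0.493, 0.507]
force: [-0.6, 0.5, -2.1]
opening: 0.032
at [588.9 332.8 169.9] shift [  11.  -106.4  517.8] turn [-0.002  0.002  0.002] q7 -0.33 t 24.57 open 32.0 F [-0.6  0.5 -2.1]
```

```bash
python3 -m creep '[[[-1,-4,18,0,0,0,255],[-1,-7,35,0,0,0,255],[-1,-7,35,0,0,0,255],[-1,-7,35,0,0,0,255],[-1,-7,35,0,0,0,255],[-1,-7,35,0,0,0,255],[-1,-7,35,0,0,0,255],[-1,-7,35,0,0,0,255],[-1,-7,35,0,0,0,255],[-1,-7,35,0,0,0,255]]]';python3 -m creep '[[[-1,-7,35,0,0,0,255],[-1,-7,35,0,0,0,255],[-1,-7,32,0,0,0,255],[0,-5,20,0,0,0,255],[0,0,10,0,0,0,255],[0,0,0,0,0,0,255],[0,0,0,0,0,0,255],[0,0,0,0,0,0,255],[0,0,0,0,0,0,255],[0,0,0,0,0,0,255]]]';python3 -c "
from h import *
go(498,-188,90,1.8)"
```

```text
time: 25.4
eef_pos: [0.5253, -0.0048, 0.1726]
tcp_rot: [0.485, 0.515, -0.491, 0.509]
force: [1.2, 0.1, -2.2]
opening: 0.0314
time: 26.23
eef_pos: [0.4962, -0.1507, 0.1712]
tcp_rot: [0.485, 0.514, -0.496, 0.504]
force: [-0.1, 0.2, -1.5]
opening: 0.0313
at [ 496.2 -150.7  171.2] shift [81.2  2.2 37.3] turn [0.005 0.001 0.021] q7 0.46 t 26.23 open 31.3 F [-0.1  0.2 -1.5]
```

```bash
python3 -m creep '[[[5,1,12,0,0,0.02,255],[15,1,12,0,0,0,255],[20,0,10,0,0,0,255],[20,0,0,0,0,0,255],[20,0,0,0,0,0,255],[10,0,0,0,0,0,255],[0,0,0,0,0,0,255],[0,0,0,0,0,0,255],[0,0,0,0,0,0,255],[0,0,0,0,0,0,255]]]';python3 -c "
from h import *
go(498,-188,35,1.8)"
```

```text
time: 27.07
eef_pos: [0.5051, -0.1752, 0.0793]
tcp_rot: [0.488, 0.513, -0.485, 0.514]
force: [-0.0, 0.8, -1.1]
opening: 0.0314
at [ 505.1 -175.2   79.3] shift [44.3 -8.  12.4] turn [ 0.023 -0.002 -0.004] q7 0.63 t 27.07 open 31.4 F [-0.   0.8 -1.1]
```

```bash
python3 -m creep '[[[5,-4,6,0,0,0,255],[10,-4,6,0,0,0,255],[10,0,0,0,0,0,255],[8,0,0,0,0,0,255],[4,0,0,0,0,0,255],[0,0,0,0,0,0,255],[0,0,0,0,0,0,255],[0,0,0,0,0,0,255],[0,0,0,0,0,0,255],[0,0,0,0,0,0,255]]]';python3 -c "
from h import *
go(498,-188,34.5,1.8)"
```

```text
time: 27.9
eef_pos: [0.4985, -0.1894, 0.0405]
tcp_rot: [0.488, 0.512, -0.484, 0.515]
force: [-0.8, 0.9, -0.6]
opening: 0.0314
at [ 498.5 -189.4   40.5] shift [ 5.9 -0.5 -1.4] turn [ 0.023 -0.001 -0.007] q7 0.7 t 27.9 open 31.4 F [-0.8  0.9 -0.6]
```

```bash
python3 -m creep '[[[2,0,0,0,0,0,255],[2,0,0,0,0,0,255],[1,0,0,0,0,0,255],[0,0,0,0,0,0,255],[0,0,0,0,0,0,0],[0,0,0,0,0,0,0],[0,0,0,0,0,0,0],[0,0,0,0,0,0,0],[0,0,0,0,0,0,0],[0,0,0,0,0,0,0]]]';python3 -m creep '[[[0,0,0,0,0,0,0],[0,0,0,0,0,0,0],[-10,0,0,0,0,0,0],[-25,0,0,0,0,0,0],[-30,0,0,0,0,0,0],[-30,0,0,0,0,0,0],[-30,0,0,0,0,0,0],[-15,0,0,0,0,0,0],[0,0,0,0,0,0,0],[0,0,0,0,0,0,0]]]';python3 - <<'E'
from h import *
go(582.5,216.5,170,1.8)
c=cam("wrist");cv2.imwrite("pics/w4.png",cv2.cvtColor(c["pixels"],cv2.COLOR_RGB2BGR));np.savez("w4.npz",**c)
print(proj(c,[[.498,-.1885,.044],[.4985,-.1885,.032],[.5015,-.293,.03]]))
E
```

```text
time: 28.73
eef_pos: [0.5002, -0.1895, 0.0365]
tcp_rot: [0.489, 0.511, -0.483, 0.516]
force: [0.6, 0.7, 0.3]
opening: 0.0679
time: 29.57
eef_pos: [0.497, -0.1903, 0.186]
tcp_rot: [0.489, 0.511, -0.484, 0.515]
force: [-0.1, 0.0, -1.2]
opening: 0.088
at [ 497.  -190.3  186. ] shift [  17.2  106.6 -401.8] turn [ 0.021 -0.001 -0.009] q7 0.56 t 29.57 open 88.0 F [-0.1  0.  -1.2]
[[255.09879524 191.20651558]
 [255.43462845 188.77290816]
 [253.34058653 272.01290393]]
```

View pics/w4.png

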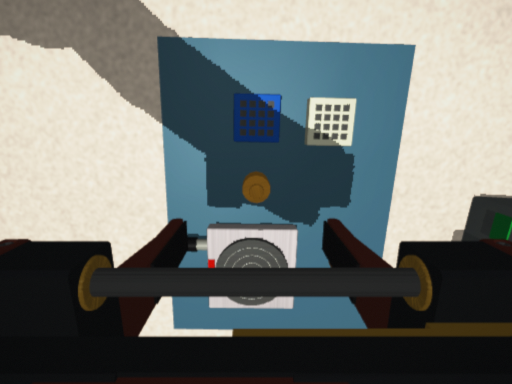

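Weight stands upright at (256,188), on the predicted pixel; blue is at (257,118), white at (331,121). Now the shipper.

```bash
python3 -m creep '[[[-1,5,-18,0,0,0,0],[-1,9,-35,0,0,0,0],[-1,9,-35,0,0,0,0],[-1,9,-35,0,0,0,0],[-1,9,-35,0,0,0,0],[-1,9,-35,0,0,0,0],[-1,9,-35,0,0,0,0],[-1,9,-35,0,0,0,0],[-1,9,-35,0,0,0,0],[-1,9,-35,0,0,0,0]]]';python3 -m creep '[[[-1,9,-35,0,0,0,0],[0,7,-28,0,0,0,0],[0,4,-12,0,0,0,0],[0,0,0,0,0,0,0],[0,0,0,0,0,0,0],[0,0,0,0,0,0,0],[0,0,0,0,0,0,0],[0,0,0,0,0,0,0],[0,0,0,0,0,0,0],[0,0,0,0,0,0,0]]]';python3 - <<'E'
from h import *
c=cam("wrist")
k=blob(c,(8,150,70),(22,255,255),proj(c,[.5825,.2165,.02])[0],60);print(circ(c,k,.012),rect(c,k,.012))
go(582.5,216.5,90,1.8)
E
```

```text
time: 30.45
eef_pos: [0.5617, 0.1492, 0.1826]
tcp_rot: [0.487, 0.509, -0.496, 0.507]
force: [-0.0, -0.1, -0.7]
opening: 0.0878
time: 31.28
eef_pos: [0.5752, 0.2272, 0.1727]
tcp_rot: [0.482, 0.511, -0.501, 0.506]
force: [-0.6, -0.3, 0.6]
opening: 0.0878
(array([580.8, 215.7]), 61.3) (array([581.1, 216.1]), array([58.9, 59.6]), 2.4)
at [575.3 227.  172.8] shift [82.7  8.9  9.6] turn [0.002 0.014 0.025] q7 -0.2 t 31.33 open 87.8 F [ 0.1 -1.1 -0.2]
```

```bash
python3 -m creep '[[[5,4,5,0,0.014,0.025,0],[15,2,2,0,0,0,0],[20,0,0,0,0,0,0],[20,0,0,0,0,0,0],[15,0,0,0,0,0,0],[8,0,0,0,0,0,0],[0,0,0,0,0,0,0],[0,0,0,0,0,0,0],[0,0,0,0,0,0,0],[0,0,0,0,0,0,0]]]';python3 -c "
from h import *
go(582,216,31,1.8)"
```

```text
time: 32.17
eef_pos: [0.5855, 0.2176, 0.0922]
tcp_rot: [0.497, 0.506, -0.489, 0.508]
force: [-0.2, 0.5, 0.5]
opening: 0.0877
at [585.5 217.6  92.2] shift [61.2 -4.1  1.8] turn [-0.003 -0.005 -0.01 ] q7 -0.14 t 32.17 open 87.7 F [-0.2  0.5  0.5]
```

```bash
python3 -m creep '[[[8,-3,1,0,-0.005,-0.01,0],[15,0,0,0,0,0,0],[15,0,0,0,0,0,0],[12,0,0,0,0,0,0],[6,0,0,0,0,0,0],[0,0,0,0,0,0,0],[0,0,0,0,0,0,0],[0,0,0,0,0,0,0],[0,0,0,0,0,0,0],[0,0,0,0,0,0,0]]]';python3 -c "
from h import *
go(582,216,31,1.8)"
```

```text
time: 33.0
eef_pos: [0.5852, 0.2182, 0.0379]
tcp_rot: [0.495, 0.507, -0.491, 0.508]
force: [0.1, 0.4, -0.9]
opening: 0.0876
at [585.2 218.2  37.9] shift [ 6.9 -3.3  2.1] turn [-0.002 -0.003 -0.005] q7 -0.11 t 33.0 open 87.6 F [ 0.1  0.4 -0.9]
```

```bash
python3 -m creep '[[[4,-3,2,0,0,0,0],[3,0,0,0,0,0,0],[0,0,0,0,0,0,255],[0,0,0,0,0,0,255],[0,0,0,0,0,0,255],[0,0,0,0,0,0,255],[0,0,0,0,0,0,255],[0,0,0,0,0,0,255],[0,0,0,0,0,0,255],[0,0,0,0,0,0,255]]]' 15;python3 -c "
from h import *
go(501.5,-293,170,1.8)"
```

```text
time: 33.83
eef_pos: [0.5826, 0.2161, 0.0316]
tcp_rot: [0.495, 0.507, -0.49, 0.508]
force: [0.3, -0.2, 0.3]
opening: 0.0573
at [582.6 216.1  31.6] shift [-141.   -95.1  506. ] turn [-0.002 -0.004 -0.007] q7 -0.11 t 33.83 open 57.3 F [ 0.3 -0.2  0.3]
```

```bash
python3 -m creep '[[[0,0,0,0,0,0,255],[-8,0,0,0,0,0,255],[-18,0,0,0,0,0,255],[-25,0,0,0,0,0,255],[-25,0,0,0,0,0,255],[-25,0,0,0,0,0,255],[-20,0,0,0,0,0,255],[-8,0,0,0,0,0,255],[0,0,0,0,0,0,255],[0,0,0,0,0,0,255]]]' 15;python3 -c "
from h import *
go(501.5,-293,170,1.8)"
```

```text
time: 34.67
eef_pos: [0.5806, 0.2148, 0.1681]
tcp_rot: [0.495, 0.507, -0.491, 0.508]
force: [-0.1, 0.6, -0.4]
opening: 0.0573
at [580.6 214.8 168.1] shift [ -3.8 -93.7 505.3] turn [-0.003 -0.003 -0.005] q7 -0.18 t 34.67 open 57.3 F [-0.1  0.6 -0.4]
```

```bash
python3 -m creep '[[[-1,-3,15,0,0,0,255],[-1,-6,28,0,0,0,255],[-1,-6,32,0,0,0,255],[-1,-6,32,0,0,0,255],[-1,-6,32,0,0,0,255],[-1,-6,32,0,0,0,255],[-1,-6,32,0,0,0,255],[-1,-6,32,0,0,0,255],[-1,-6,32,0,0,0,255],[-1,-6,32,0,0,0,255]]]';python3 -m creep '[[[-1,-6,32,0,0,0,255],[-1,-6,32,0,0,0,255],[-1,-6,32,0,0,0,255],[-1,-6,32,0,0,0,255],[-1,-5,28,0,0,0,255],[0,-4,20,0,0,0,255],[0,0,10,0,0,0,255],[0,0,0,0,0,0,255],[0,0,0,0,0,0,255],[0,0,0,0,0,0,255]]]';python3 -c "
from h import *
go(501.5,-293,110,1.8)"
```

```text
time: 35.5
eef_pos: [0.5198, -0.0987, 0.1641]
tcp_rot: [0.485, 0.514, -0.494, 0.506]
force: [0.2, 0.9, -1.1]
opening: 0.0575
time: 36.33
eef_pos: [0.4726, -0.3069, 0.1589]
tcp_rot: [0.485, 0.515, -0.504, 0.496]
force: [-0.2, 0.6, -0.7]
opening: 0.0578
at [ 472.6 -306.9  158.9] shift [ 47.7  31.1 -13.2] turn [-0.009 -0.     0.039] q7 0.76 t 36.33 open 57.8 F [-0.2  0.6 -0.7]
```

```bash
python3 -m creep '[[[0,8,-3,0,0,0.02,255],[8,9,-4,0,0,0.019,255],[12,9,-3,0,0,0,255],[12,2,0,0,0,0,255],[8,0,0,0,0,0,255],[0,0,0,0,0,0,255],[0,0,0,0,0,0,255],[0,0,0,0,0,0,255],[0,0,0,0,0,0,255],[0,0,0,0,0,0,255]]]';python3 -c "
from h import *
go(501.5,-293,60,1.8)"
```

```text
time: 37.17
eef_pos: [0.5055, -0.2859, 0.1136]
tcp_rot: [0.493, 0.509, -0.49, 0.508]
force: [-0.5, 0.3, -0.5]
opening: 0.0572
at [ 505.5 -285.9  113.6] shift [53.5 -4.4  7.2] turn [ 0.003 -0.005 -0.002] q7 0.78 t 37.17 open 57.2 F [-0.5  0.3 -0.5]
```

```bash
python3 -m creep '[[[5,-3,5,0,-0.005,0,255],[10,0,1,0,0,0,255],[12,0,0,0,0,0,255],[10,0,0,0,0,0,255],[6,0,0,0,0,0,255],[2,0,0,0,0,0,255],[0,0,0,0,0,0,255],[0,0,0,0,0,0,255],[0,0,0,0,0,0,255],[0,0,0,0,0,0,255]]]';python3 -c "
from h import *
go(501.5,-293,60,1.8)
c=cam('wrist');cv2.imwrite('pics/w5.png',cv2.cvtColor(c['pixels'],cv2.COLOR_RGB2BGR))"
```

```text
time: 38.0
eef_pos: [0.5017, -0.2939, 0.0636]
tcp_rot: [0.492, 0.507, -0.492, 0.509]
force: [0.1, -0.7, 0.0]
opening: 0.0578
at [ 501.7 -293.9   63.6] shift [ 3.6 -0.2 -0.9] turn [ 0.001  0.001 -0.001] q7 0.82 t 38.0 open 57.8 F [ 0.1 -0.7  0. ]
```

View pics/w5.png

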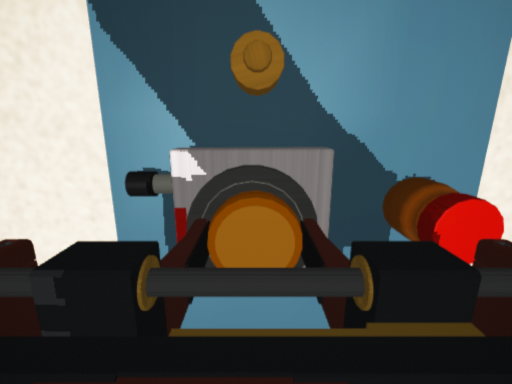

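Shipper (255,235) sits centred over the chuck (253,~230), and the jar (450,215) is clear of the fingers. Lower 3 mm and release.

```bash
python3 -m creep '[[[2,0,0,0,0,0,255],[1,0,0,0,0,0,255],[0,0,0,0,0,0,255],[0,0,0,0,0,0,255],[0,0,0,0,0,0,0],[0,0,0,0,0,0,0],[0,0,0,0,0,0,0],[0,0,0,0,0,0,0],[0,0,0,0,0,0,0],[0,0,0,0,0,0,0]]]';python3 -m creep '[[[-8,0,0,0,0,0,0],[-18,0,0,0,0,0,0],[-25,0,0,0,0,0,0],[-30,0,0,0,0,0,0],[-25,0,0,0,0,0,0],[-10,0,0,0,0,0,0],[0,0,0,0,0,0,0],[0,0,0,0,0,0,0],[0,0,0,0,0,0,0],[0,0,0,0,0,0,0]]]';python3 - <<'E'
from h import *
go(457,224,170,1.8)
c=cam('top')
k=blob(c,(8,150,100),(22,255,255),proj(c,[.5015,-.293,.048])[0],30);print(circ(c,k,.048),rect(c,k,.048))
E
```

```text
time: 38.88
eef_pos: [0.503, -0.2942, 0.0621]
tcp_rot: [0.492, 0.506, -0.491, 0.51]
force: [0.6, -0.7, 0.6]
opening: 0.0877
time: 39.72
eef_pos: [0.5005, -0.2933, 0.1826]
tcp_rot: [0.492, 0.508, -0.492, 0.508]
force: [0.1, 0.4, -0.4]
opening: 0.0881
at [ 500.5 -293.3  182.6] shift [  12.3  -27.1 -518.5] turn [ 0.     0.    -0.001] q7 0.74 t 39.72 open 88.1 F [ 0.1  0.4 -0.4]
(array([ 504.9, -295.8]), 51.7) (array([ 502.9, -294.7]), array([49.3, 44.9]), -34.3)
```

```bash
python3 -m creep '[[[-1,-1,-18,0,0,0,0],[-1,-2,-35,0,0,0,0],[-1,-2,-35,0,0,0,0],[-1,-2,-35,0,0,0,0],[-1,-2,-35,0,0,0,0],[-1,-2,-35,0,0,0,0],[-1,-2,-35,0,0,0,0],[-1,-2,-35,0,0,0,0],[-1,-2,-35,0,0,0,0],[-1,-2,-35,0,0,0,0]]]';python3 -m creep '[[[-1,-2,-35,0,0,0,0],[-1,-2,-35,0,0,0,0],[-1,-2,-35,0,0,0,0],[-1,-2,-35,0,0,0,0],[0,-2,-20,0,0,0,0],[0,0,-8,0,0,0,0],[0,0,0,0,0,0,0],[0,0,0,0,0,0,0],[0,0,0,0,0,0,0],[0,0,0,0,0,0,0]]]';python3 - <<'E'
from h import *
go(457,224,90,1.8)
c=cam('top')
k=blob(c,(8,150,60),(22,255,255),proj(c,[.5015,-.293,.048])[0],30);print("ship",circ(c,k,.048),rect(c,k,.048))
k=blob(c,(0,0,0),(180,255,90),(390,206),26);print("chuck",circ(c,k,.03))
c=cam("wrist")
k=blob(c,(80,40,60),(110,255,255),proj(c,[.457,.224,.038])[0],60);print("lens",circ(c,k,.038))
E
```

```text
time: 40.6
eef_pos: [0.4644, 0.0435, 0.1806]
tcp_rot: [0.49, 0.506, -0.502, 0.501]
force: [0.5, 0.4, 0.7]
opening: 0.0876
time: 41.43
eef_pos: [0.4443, 0.2228, 0.1754]
tcp_rot: [0.483, 0.51, -0.505, 0.502]
force: [-0.1, -0.3, -0.7]
opening: 0.0878
at [444.3 222.8 175.4] shift [85.  15.3 -2.1] turn [-0.007  0.014  0.03 ] q7 -0.39 t 41.43 open 87.8 F [-0.1 -0.3 -0.7]
ship (array([ 503.9, -291. ]), 61.5) (array([ 503.9, -291.3]), array([57.5, 59.8]), -28.0)
chuck (array([ 501.2, -292.8]), 89.9)
lens (array([454.5, 223. ]), 30.6)
```

```bash
python3 -m creep '[[[5,5,-1,0,0.014,0.03,0],[15,5,0,0,0,0,0],[20,0,0,0,0,0,0],[20,0,0,0,0,0,0],[15,0,0,0,0,0,0],[8,0,0,0,0,0,0],[0,0,0,0,0,0,0],[0,0,0,0,0,0,0],[0,0,0,0,0,0,0],[0,0,0,0,0,0,0]]]';python3 -c "
from h import *
go(456,223.5,33,1.8)"
```

```text
time: 42.37
eef_pos: [0.4599, 0.2169, 0.0936]
tcp_rot: [0.501, 0.501, -0.494, 0.504]
force: [-0.0, -0.2, -1.0]
opening: 0.088
at [459.9 216.9  93.6] shift [60.6 -4.3 -6.4] turn [-0.021 -0.004 -0.009] q7 -0.31 t 42.37 open 88.0 F [-0.  -0.2 -1. ]
```

```bash
python3 -m creep '[[[8,-3,-5,0,-0.004,-0.009,0],[15,0,0,0,0,0,0],[15,0,0,0,0,0,0],[12,0,0,0,0,0,0],[6,0,0,0,0,0,0],[0,0,0,0,0,0,0],[0,0,0,0,0,0,0],[0,0,0,0,0,0,0],[0,0,0,0,0,0,0],[0,0,0,0,0,0,0]]]';python3 -c "
from h import *
go(456,223.5,33,1.8)"
```

```text
time: 43.2
eef_pos: [0.4592, 0.2278, 0.0395]
tcp_rot: [0.5, 0.503, -0.494, 0.503]
force: [0.8, 0.3, 0.3]
opening: 0.0879
at [459.2 227.8  39.5] shift [ 6.4 -3.3  4.3] turn [-0.019 -0.006 -0.005] q7 -0.28 t 43.2 open 87.9 F [0.8 0.3 0.3]
```

```bash
python3 -m creep '[[[4,-3,3,0,-0.006,-0.005,0],[2,0,0,0,0,0,0],[0,0,0,0,0,0,255],[0,0,0,0,0,0,255],[0,0,0,0,0,0,255],[0,0,0,0,0,0,255],[0,0,0,0,0,0,255],[0,0,0,0,0,0,255],[0,0,0,0,0,0,255],[0,0,0,0,0,0,255]]]' 12;python3 -m creep '[[[0,0,0,0,0,0,255],[0,0,0,0,0,0,255],[0,0,0,0,0,0,255],[0,0,0,0,0,0,255],[0,0,0,0,0,0,255],[0,0,0,0,0,0,255],[0,0,0,0,0,0,255],[0,0,0,0,0,0,255],[0,0,0,0,0,0,255],[0,0,0,0,0,0,255]]]';python3 -c "
from h import *
go(456,223.5,33,1.8)"
```

```text
time: 44.03
eef_pos: [0.4567, 0.2248, 0.0342]
tcp_rot: [0.498, 0.503, -0.496, 0.503]
force: [-0.5, -0.0, -1.0]
opening: 0.0396
time: 44.87
eef_pos: [0.4567, 0.2248, 0.0342]
tcp_rot: [0.498, 0.503, -0.496, 0.503]
force: [-0.4, -0.0, 0.4]
opening: 0.0396
at [456.7 224.8  34.2] shift [ 1.2 -0.7  1.3] turn [-0.019 -0.001 -0.002] q7 -0.28 t 44.87 open 39.6 F [-0.4 -0.   0.4]
```

```bash
python3 -m creep '[[[-4,0,0,0,0,0,255],[-12,0,0,0,0,0,255],[-20,0,0,0,0,0,255],[-25,0,0,0,0,0,255],[-25,0,0,0,0,0,255],[-25,0,0,0,0,0,255],[-20,0,0,0,0,0,255],[-8,0,0,0,0,0,255],[0,0,0,0,0,0,255],[0,0,0,0,0,0,255]]]';python3 -m creep '[[[-1,1,15,0,0,0,255],[-1,1,28,0,0,0,255],[-1,1,32,0,0,0,255],[-1,1,32,0,0,0,255],[-1,1,32,0,0,0,255],[-1,1,32,0,0,0,255],[-1,1,32,0,0,0,255],[-1,1,32,0,0,0,255],[-1,1,32,0,0,0,255],[-1,1,32,0,0,0,255]]]';python3 -m creep '[[[-1,1,32,0,0,0,255],[-1,1,32,0,0,0,255],[-1,1,32,0,0,0,255],[-1,1,32,0,0,0,255],[-1,1,28,0,0,0,255],[0,1,18,0,0,0,255],[0,0,8,0,0,0,255],[0,0,0,0,0,0,255],[0,0,0,0,0,0,255],[0,0,0,0,0,0,255]]]';python3 -c "
from h import *
go(503.5,-291.5,130,1.8)"
```

```text
time: 45.7
eef_pos: [0.4549, 0.2233, 0.1794]
tcp_rot: [0.496, 0.503, -0.498, 0.503]
force: [-0.1, -0.0, -1.2]
opening: 0.0396
time: 46.53
eef_pos: [0.4628, -0.0802, 0.1767]
tcp_rot: [0.486, 0.51, -0.499, 0.503]
force: [0.9, 0.4, -0.2]
opening: 0.0395
time: 47.37
eef_pos: [0.4647, -0.2755, 0.169]
tcp_rot: [0.483, 0.513, -0.507, 0.496]
force: [0.4, 0.5, -0.5]
opening: 0.0395
at [ 464.7 -275.5  169. ] shift [37.5 40.  16.5] turn [-0.013  0.006  0.041] q7 0.7 t 47.37 open 39.5 F [ 0.4  0.5 -0.5]
```

```bash
python3 -m creep '[[[0,8,4,0,0.003,0.02,255],[5,12,5,0,0.003,0.02,255],[8,12,4,0,0,0,255],[10,5,0,0,0,0,255],[8,0,0,0,0,0,255],[0,0,0,0,0,0,255],[0,0,0,0,0,0,255],[0,0,0,0,0,0,255],[0,0,0,0,0,0,255],[0,0,0,0,0,0,255]]]';python3 -c "
from h import *
go(503.5,-291.5,81,1.8)"
```

```text
time: 48.2
eef_pos: [0.506, -0.2783, 0.1349]
tcp_rot: [0.495, 0.508, -0.49, 0.507]
force: [0.8, 0.4, -1.2]
opening: 0.0396
at [ 506.  -278.3  134.9] shift [53.8 -3.1 13.4] turn [-0.    -0.006 -0.004] q7 0.76 t 48.2 open 39.6 F [ 0.8  0.4 -1.2]
```

```bash
python3 -m creep '[[[0,-1,6,0,-0.006,-0.004,255],[5,-1,5,0,0,0,255],[10,0,1,0,0,0,255],[10,0,0,0,0,0,255],[8,0,0,0,0,0,255],[4,0,0,0,0,0,255],[0,0,0,0,0,0,255],[0,0,0,0,0,0,255],[0,0,0,0,0,0,255],[0,0,0,0,0,0,255]]]';python3 -c "
from h import *
go(503.5,-291.5,81,1.8)
c=cam('wrist');cv2.imwrite('pics/w6.png',cv2.cvtColor(c['pixels'],cv2.COLOR_RGB2BGR))"
```

```text
time: 49.03
eef_pos: [0.5032, -0.2923, 0.0936]
tcp_rot: [0.492, 0.507, -0.493, 0.507]
force: [-0.3, 0.1, -1.6]
opening: 0.0394
at [ 503.2 -292.3   93.6] shift [12.6  0.3 -0.8] turn [-0.002  0.     0.001] q7 0.81 t 49.03 open 39.4 F [-0.3  0.1 -1.6]
```

View pics/w6.png

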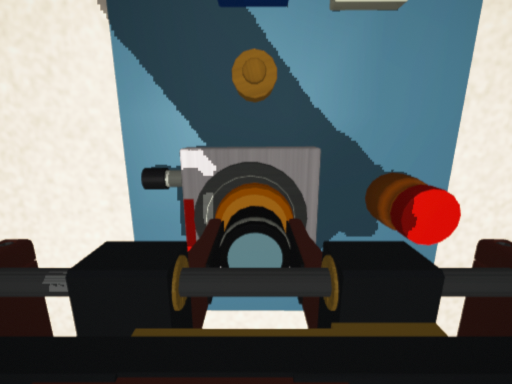

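Loupe (255,240) is upright and in line with the shipper (254,205) beneath it. Lowering.

```bash
python3 -m creep '[[[3,0,0,0,0,0,255],[3,0,0,0,0,0,255],[2,0,0,0,0,0,255],[2,0,0,0,0,0,255],[1,0,0,0,0,0,255],[0,0,0,0,0,0,255],[0,0,0,0,0,0,255],[0,0,0,0,0,0,255],[0,0,0,0,0,0,255],[0,0,0,0,0,0,255]]]';python3 -c "
from h import *
go(503.5,-291.5,80.2,1.8)"
```

```text
time: 49.92
eef_pos: [0.5041, -0.2923, 0.0826]
tcp_rot: [0.493, 0.507, -0.492, 0.508]
force: [0.8, 0.3, -1.2]
opening: 0.0395
at [ 504.1 -292.3   82.6] shift [ 2.4 -0.6 -0.9] turn [-0.001  0.001 -0.002] q7 0.82 t 49.92 open 39.5 F [ 0.8  0.3 -1.2]
```

```bash
python3 -m creep '[[[1,0,0,0,0,0,255],[1,0,0,0,0,0,255],[0,0,0,0,0,0,255],[0,0,0,0,0,0,255],[0,0,0,0,0,0,255],[0,0,0,0,0,0,255],[0,0,0,0,0,0,255],[0,0,0,0,0,0,255],[0,0,0,0,0,0,255],[0,0,0,0,0,0,255]]]';python3 -c "
from h import *
go(503.5,-291.5,80.2,1.8)"
```

```text
time: 50.75
eef_pos: [0.5043, -0.2924, 0.0806]
tcp_rot: [0.493, 0.507, -0.492, 0.508]
force: [-0.6, -0.2, -1.4]
opening: 0.0396
at [ 504.3 -292.4   80.6] shift [ 0.4 -0.7 -0.9] turn [-0.001  0.001 -0.002] q7 0.82 t 50.75 open 39.6 F [-0.6 -0.2 -1.4]
```

```bash
python3 -m creep '[[[1,0,0,0,0,0,255],[0,0,0,0,0,0,255],[0,0,0,0,0,0,255],[0,0,0,0,0,0,0],[0,0,0,0,0,0,0],[0,0,0,0,0,0,0],[0,0,0,0,0,0,0],[0,0,0,0,0,0,0],[0,0,0,0,0,0,0],[0,0,0,0,0,0,0]]]';python3 -m creep '[[[0,0,0,0,0,0,0],[0,0,0,0,0,0,0],[-6,0,0,0,0,0,0],[-15,0,0,0,0,0,0],[-25,0,0,0,0,0,0],[-30,0,0,0,0,0,0],[-30,0,0,0,0,0,0],[-15,0,0,0,0,0,0],[0,0,0,0,0,0,0],[0,0,0,0,0,0,0]]]';python3 -m creep '[[[-2,0,-18,0,0,0,0],[-2,0,-35,0,0,0,0],[-2,0,-35,0,0,0,0],[-1,0,-35,0,0,0,0],[-1,0,-35,0,0,0,0],[-1,0,-35,0,0,0,0],[0,0,-35,0,0,0,0],[0,0,-20,0,0,0,0],[0,0,0,0,0,0,0],[0,0,0,0,0,0,0]]]';python3 -m creep '[[[0,0,-18,0,0,0,0],[0,0,-35,0,0,0,0],[0,0,-35,0,0,0,0],[0,0,-35,0,0,0,0],[0,0,-35,0,0,0,0],[0,0,-20,0,0,0,0],[0,0,0,0,0,0,0],[0,0,0,0,0,0,0],[0,0,0,0,0,0,0],[0,0,0,0,0,0,0]]]';python3 - <<'E'
from h import *
go(503.5,-291.5,80.2,1.8)
c=cam('top');im=cv2.cvtColor(c["pixels"],cv2.COLOR_RGB2BGR)
for n,lo,hi,p in(("lens",(80,40,60),(110,130,255),[.503,-.292,.084]),("white",(15,20,60),(60,90,255),[.577,-.111,.018]),("blue",(105,150,40),(125,255,255),[.495,-.112,.018]),("weight",(8,100,40),(28,255,255),[.498,-.189,.032]),("green",(45,100,40),(75,255,255),[.4724,.3332,.018])):
    k=blob(c,lo,hi,proj(c,p)[0],25 if n!="lens" else 12);print(n,rect(c,k,p[2]),circ(c,k,p[2]))
cv2.imwrite("pics/f1.png",cv2.resize(im[110:270,250:450],None,fx=3,fy=3,interpolation=0))
c=cam('scene');im=cv2.cvtColor(c["pixels"],cv2.COLOR_RGB2BGR)
cv2.imwrite("pics/f2.png",cv2.resize(im[130:250,110:290],None,fx=4,fy=4,interpolation=0))
E
```

```text
time: 51.58
eef_pos: [0.5046, -0.2927, 0.0803]
tcp_rot: [0.493, 0.506, -0.492, 0.509]
force: [0.1, -0.3, 0.2]
opening: 0.0831
time: 52.42
eef_pos: [0.503, -0.2926, 0.2078]
tcp_rot: [0.493, 0.507, -0.493, 0.507]
force: [0.3, 0.3, -2.0]
opening: 0.0877
time: 53.25
eef_pos: [0.4895, -0.0349, 0.2062]
tcp_rot: [0.489, 0.509, -0.498, 0.504]
force: [0.1, -0.2, -0.4]
opening: 0.0879
time: 54.08
eef_pos: [0.4862, 0.1345, 0.1992]
tcp_rot: [-0.491, -0.503, 0.506, -0.5]
force: [-0.0, -0.2, 0.3]
opening: 0.0877
at [486.2 134.5 199.2] shift [123.9  17.3 424.6] turn [-0.026  0.012  0.019] q7 -0.21 t 54.08 open 87.7 F [-0.  -0.2  0.3]
lens (array([ 507. , -294.7]), array([30.5, 33.2]), -2.6) (array([ 505.1, -292.6]), 37.3)
white (array([ 579.1, -110. ]), array([51.2, 50.5]), 2.7) (array([ 578.9, -110.2]), 69.1)
blue (array([ 497.5, -110.9]), array([48.3, 50.4]), 0.8) (array([ 497.1, -111. ]), 67.3)
weight (array([ 500.9, -186. ]), array([30.3, 32.4]), 0.8) (array([ 499.9, -185.8]), 34.7)Traceback (most recent call last):
  File "<stdin>", line 5, in <module>
  File "h.py", line 22, in blob
    return max(cv2.findContours(m,cv2.RETR_EXTERNAL,cv2.CHAIN_APPROX_NONE)[0],key=cv2.contourArea)[:,0]
           ~~~^^^^^^^^^^^^^^^^^^^^^^^^^^^^^^^^^^^^^^^^^^^^^^^^^^^^^^^^^^^^^^^^^^^^^^^^^^^^^^^^^^^^
ValueError: max() iterable argument is empty
```

Green is likely hidden by the arm; I'll check it in the scene view.

```bash
python3 - <<'E'
from h import *
c=cam('top');im=cv2.cvtColor(c["pixels"],cv2.COLOR_RGB2BGR)
a=cv2.resize(im[120:260,260:440],(540,420),interpolation=0)
c=cam('scene');s=cv2.cvtColor(c["pixels"],cv2.COLOR_RGB2BGR)
b=cv2.resize(s[130:270,110:170+30],(257,400),interpolation=0)
w=np.zeros((420,800,3),np.uint8);w[:,:540]=a;w[:400,541:798]=b;cv2.imwrite("pics/f1.png",w)
c0=dict(np.load("scene0.npz"))
for n,cc in(("start",c0),("now",c)):
    try: print("green",n,rect(cc,blob(cc,(45,100,30),(75,255,255),(375,246),30),.018))
    except ValueError: print(n,"hidden")
    k=blob(cc,(0,170,60),(8,255,255),(152,185),20);print("cap",n,circ(cc,k,.062))
E
```

```text
green start (array([479.3, 334.5]), array([62.9, 50.1]), 7.1)
cap start (array([ 625.3, -274.1]), 45.5)
green now (array([479.2, 334.5]), array([63.2, 50. ]), 7.5)
cap now (array([ 627.2, -272.3]), 50.2)
```

View pics/f1.png

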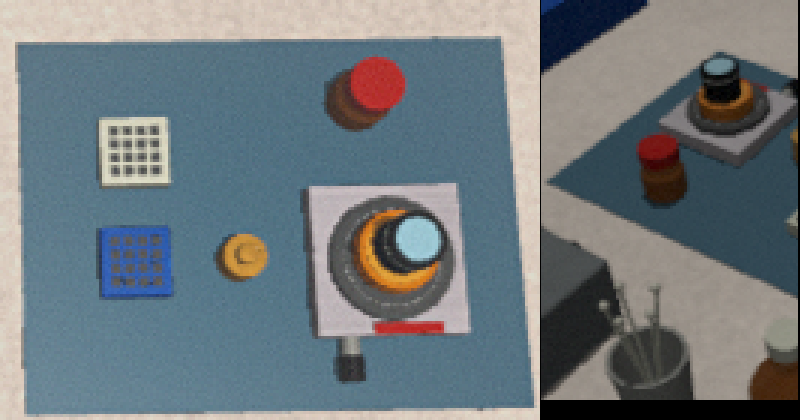

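Trays (135,152) and (135,262), weight (243,257) and the loupe (418,240) on the shipper all stand as wanted; the loupe's apparent offset is parallax at its 84 mm height. Green tray and jar have not moved.

```bash
python3 -c "
from rig import *
print(finish_job())"
```

```text
the job is handed in; nothing more can be done
None
```

The job is handed in at about 54 s of the 136 s allowed; there was no verdict. Everything is placed and released, with the arm clear at about 0.2 m height.

Last checks, in the stage frame (centre about (501.5, -293) mm, yaw about 1.8°):

| Item | Last measured | Target |
|---|---|---|
| Shipper | about 3 mm from chuck centre | within 12 mm |
| Loupe | about 3 mm from shipper centre, upright | within 12 mm |
| Weight | about 107 mm left, within 3 mm of the middle line | 105 ± 15 mm left, within 15 mm of the line |
| Blue tray | about 182 mm left, within 3 mm of the middle line | 180 ± 15 mm left, within 15 mm of the line |
| White tray | 82 mm behind blue, in line within 2 mm | 81 ± 15 mm, within 18 mm |

- **Tray angles:** both trays are within about 1° of square to the stage.
- **Bystanders:** the green tray is unmoved, and I never went near the jar. Its cap centre reads about 2–3 mm off its start reading, which is within the measuring error.
- **Checks that failed or disagreed:** in the last top view the green tray was not found, so I confirmed it in the scene view instead. Top and wrist views differed by 1–3 mm. The loupe's lens rectangle fit and circle fit also differed by about 3 mm, all within tolerance.

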